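# Unbolt the cherry door and slide it to its click stop

### The job

Unlock the slide cabinet by pushing the brass knob of its bolt all the way back, away from the door's raised panel. Then push the cherry door by its raised panel along its rails until the red-topped spring pin clicks down between the two brass ribs of the stop block, and leave it resting there, bolt still back. Do not push the door on past that stop, and do not pick up or shift the things standing around (lamp housing, glass slide, brass bracket, ivory block).

Things in the scene. Friction and masses are not known exactly. Their poses are not given: they have to be found in the camera images.
- case: Low dark-wood cabinet tray, fixed to the bench; 220 (x) x 460 (y) x 55 mm high, two brass rails (top 67 mm above the bench) along y on its long rims. Origin: centre of its underside, on the bench; its x points across to the maple shelf (12 mm thick, 140 mm wide, along its far side), its y along the rails. All directions below are in this frame.
- door (a joint): Travel of the cherry door along case +y in m; 0 = shut (centre at case x 0, y -130 mm), 0.25 = far end. Plate 188 (x) x 150 (y) x 10 mm, top 66 mm above the bench; on its middle a raised panel 90 x 90 x 24 mm (top at 90 mm), whose -y face is pushed. About 0.35 kg, friction 1.5 N. Starts within 6 mm of shut; while bolted it can move only some 10 mm.
- push_face (a point): Middle of the raised panel's -y face (brass plate), 78 mm above the bench; moves with the door. Push here towards case +y.
- bolt (a joint): Lock bolt: travel along case +x in m, 0 = locked, 0.035 = fully back against its own stop; friction about 2 N. A steel rod, 12 mm thick, axis 80 mm above the bench, reaches 70 mm from the knob towards case -x, ahead (+y) of the raised panel; withdrawn past 0.015 it clears the panel. Starts at 0 to 0.006.
- bolt_knob (a point): On the axis of the bolt's upright brass knob, 16 mm in diameter, 100 mm above the bench; the knob stands from 86 mm (top of the rod) to 118 mm. Moves with the bolt; push its -x side towards case +x. When locked it is at case x 100, y -67 mm.
- catch_pin (a joint): Red-topped spring pin with a small roller at its foot (top of its 20 mm cap 98 mm above the bench) on a brass arm over the case's near (-x) rail, carried by the door. Value in m: 0 = down, about 0.004 while riding over a rib. It is also 0 on the open rail away from the stop block.
- pin_axis (a point): On the pin's axis, at case x -122 mm and at the door's centre in y, 60 mm above the bench; moves with the door (not up and down with the pin).
- stop_block: Green-painted block, fixed, 26 x 56 x 48 mm, standing on the bench by the case's near (-x) side, under the pin's path; on top two brass ribs (16 mm round bars along x, centres 11 mm before and after its middle in y, tops 58 mm above the bench). Origin: centre of its underside. Its y along the case varies, so that the door seats at a value of 0.095 to 0.165.
- notch (a point): The detent: midpoint between the ribs, 60 mm above the bench, axes as the case. Seated = pin_axis is here. Climbing a rib takes 6 to 9 N, hardest at its start 21 mm before the notch; the push falls to nothing at the crest (11 mm before) and the spring then draws the door into the notch. The second rib is alike: more pushing takes the door past.
- lamp_housing: Tin lamp housing, loose, 84 mm in diameter, 115 mm high, standing on the bench; origin centre of underside. Leave alone.
- glass_slide: Square smoked glass slide, loose, 82 x 82 x 5 mm, lying on the maple shelf; origin centre of underside. Leave alone.
- bracket: Brass thumbscrew bracket, loose, 40 x 36 x 45 mm, on the maple shelf; origin centre of underside. Leave alone.
- binding_block: Ivory-coloured slide binding block, loose, 35 x 60 x 28 mm, on the maple shelf; origin centre of underside. Leave alone.
Things that resemble listed ones, but are neither listed nor needed, are in the scene too. What is shaped like the stop_block but black or blue is not meant.

How it is judged:
By the outcome, as a careful person would: the job done as asked, in the order asked, and still so for the second after the job is handed in, with the robot touching nothing.
It also fails if it takes over 54 s, if anything falls off the work surface, if the arm or the gripper's body presses on something with over 40 N, if the wrist force passes 120 N, or if a joint passes its speed limit or range.

### The arm

A 7-joint arm with a two-finger parallel gripper is mounted at the origin on the work surface. World frame = base frame: x ahead of the robot, y to its left, z up, the work surface at z = 0. Lengths are in mm, angles in rad, forces in N, time in s.
With the tool pointing down it reaches from about 400 to 875 mm from the base axis. Payload 4.4 kg.
Tool frame: the origin (TCP) lies midway between the tips of the shut fingers; the grasp point (between the pads) lies 19 mm behind it; y points along the fingers, z is the direction in which the jaws open and shut, and the axes are right-handed (so a half turn about y gives the same grasp; the last joint's range is limited). The gripper opens to 85 mm and grips with 20 to 120 N. Pads are 22 mm wide; open, the fingers measure 114 mm over their backs; the gripper's body (76 mm by 85 mm) begins 54 mm behind the grasp point. The pads swing forward as they close: fully open they stand 13 mm farther back than shut.
Start: joints at [-0.066, 0.628, 0.038, 1.517, -0.027, 0.996, -0.02], TCP at [650.014, 0.027, 231.313] pointing down, gripper open.
Joint ranges: [-3.06, 3.06], [-0.37, 2.12], [-1.25, 1.32], [0.18, 2.47], [-1.1, 4.24], [0.23, 1.98], [-2.94, 2.94]. Speed limits (rad/s): [2.57, 2.57, 3.14, 3.14, 3.14, 3.14, 3.14].

### API

Orientations are given as [roll, pitch, yaw] about the fixed x, y, z axes, in that order (R = Rz(yaw) Ry(pitch) Rx(roll)).
In Python, from cell import ctrl gives the robot as it stands.
- The arm moves only by the shell command python3 -m inch 'ROWS'. ROWS is JSON, a list of rows, each a list of 3 entries, a list of its own where there are three numbers: the shift along the tool's x, y, z in mm, then the turn, a rotation vector about the tool's x, y, z in rad, then the opening, from 0 (shut) to 1 (fully open). A call has 1 to 8 rows; each row shifts and turns the pose as measured when the row begins, along the tool's axes as they then stand; what a row does not reach is not made up. A row lasts 1/12 s, in which the tool goes at most 41.7 mm and 7.16 degrees, less where a joint would pass 70% of its speed; a pose out of reach is approached as far as the arm can. A call is refused whole if a number of a shift passes 41.7 or a number of a turn 0.125, either way. A call with a gripper value outside its range is refused whole. The fingers move at their own pace and stop on an object; the grip force is fixed at half the most. Time passes only in rows, so rows that do not move let the fingers close. It gives the time, the measured TCP pose, the force and the opening at its end, in the units of the state.
- ctrl.read_state(): the state, without advancing time (a new reading comes with each control period).
- ctrl.get_image(name): name is "scene" or "side" or "wrist"; returns a dict with "frame" (400x640x3 uint8, red, green, blue), "fx", "fy", "cx", "cy" (pixels), "rvec" (rotation vector, rad) and "tvec" (3), from world to camera coordinates, as OpenCV has them; the wrist camera has in their place "T_tool_cam" (4x4, takes a point from camera to tool coordinates, whose origin is the TCP and whose axes are the tool frame's). Camera axes: x right, y down, z forward; pixel columns grow to the right and rows downward; lengths in mm; the calibration is good to about 2 mm. The wrist camera is an equidistant fisheye: a pixel r from the principal point sees the ray r / f radians off the axis. A picture is of the moment at which its call begins: read the wrist's pose just before it. There is no depth.
- ctrl.finish_job(): hands the job in, once; it reports no verdict.
The state is a dict: "clock": time; "qpos": joint angles; "qd": joint speeds; "tau": joint torques, N m; "eef_pos": TCP position; "tool_rot": TCP orientation; "force": force on the tool from outside, world axes, zero at the start; "torque": the same for the moment, N m; "width": finger opening in mm.
Only numpy, scipy, OpenCV 4.12 (cv2) and the standard library are available. Lean on these libraries where they do the work, as an engineer would, in place of code of your own. Each camera call takes 0.05 s, during which the arm holds its last target. There are 200 camera calls.

## Working session

There is one attempt and no reset: what is moved stays moved. The work goes in short steps, Python scripts to look and compute and a shell command to move; the robot and the scene stay as the last step left them, time stands still between calls to the robot, and variables do not carry over. Pictures are saved under pics/ and viewed, on a budget of 10 in all, crops included, one or two more only if the job needs it, and the job is handed in when it is done.

```bash
mkdir -p pics; ls; cat > h.py <<'E'
import numpy as np,cv2
from cell import ctrl
def snap(n,f):
    s=ctrl.read_state(); d=ctrl.get_image(n); cv2.imwrite('pics/'+f,d['frame'][:,:,::-1]); return s,d
def ray(d,u,v):
    R=cv2.Rodrigues(np.array(d['rvec'],float))[0]; t=np.array(d['tvec'],float).ravel()
    r=R.T@np.array([(u-d['cx'])/d['fx'],(v-d['cy'])/d['fy'],1]); return -R.T@t,r
def atz(d,u,v,z):
    o,r=ray(d,u,v); return o+r*(z-o[2])/r[2]
def proj(d,P):
    R=cv2.Rodrigues(np.array(d['rvec'],float))[0]; p=R@np.array(P,float)+np.array(d['tvec'],float).ravel()
    return d['cx']+d['fx']*p[0]/p[2],d['cy']+d['fy']*p[1]/p[2]
E
python3 - <<'E'
from h import *
import pickle
for n in('scene','side'):
    s,d=snap(n,n+'1.png'); pickle.dump(d,open(n+'1.pkl','wb'))
    print(n,d['fx'],d['cx'],d['cy'],ray(d,320,200))
print(ctrl.read_state())
E
```

```text
pics
scene 394.76692924760744 314.77081416275877 203.74043222027356 (array([1073.50757752, -112.84069046,  839.56648088]), array([-0.56784481,  0.23965285, -0.7876446 ]))
side 405.2308573893757 331.788973496389 195.31260863962402 (array([111.79554489, 555.2987175 , 832.34841142]), array([ 0.44803206, -0.42069315, -0.78947114]))
{'clock': 0.1, 'qpos': array([-0.06579938,  0.62928051,  0.0384571 ,  1.5182739 , -0.02700774,
        0.99632508, -0.02000621]), 'qd': array([-1.71088166e-04, -3.95950791e-03, -3.72910004e-04, -2.95142504e-03,
       -5.25492864e-05,  3.13994697e-04, -5.08115260e-04]), 'tau': array([ 3.65140630e-03, -5.64529252e+01,  1.23032581e+00, -1.93971133e+01,
        1.11524854e-02,  5.46943455e-03, -1.37002465e-05]), 'eef_pos': array([6.49424811e+02, 2.46742870e-02, 2.30461982e+02]), 'tool_rot': array([-1.57256475e+00, -2.05247216e-05, -1.57081746e+00]), 'force': array([ 0.42910223,  0.02479245, -0.30473817]), 'torque': array([-0.00223983, -0.00755959,  0.01374757]), 'width': 85.52943399681833}
```

View pics/scene1.png

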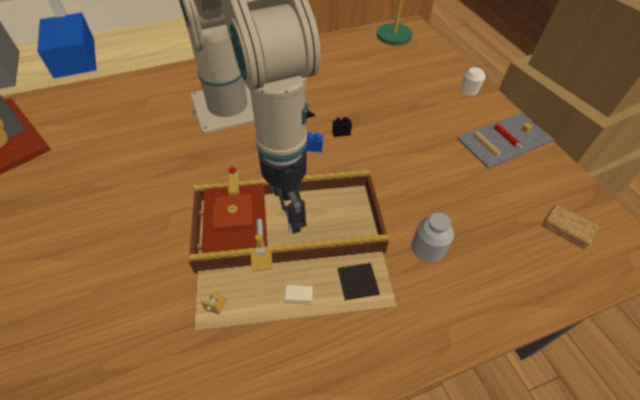

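View pics/side1.png

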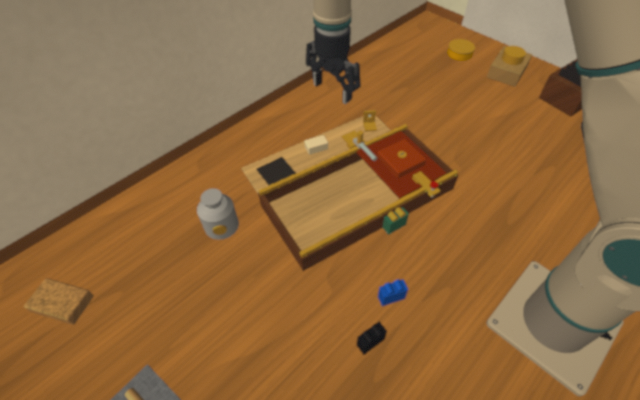

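```bash
python3 - <<'E'
import cv2,numpy as np
a=cv2.imread('pics/scene1.png')[160:335,180:400]; b=cv2.imread('pics/side1.png')[100:270,240:470]
a=cv2.resize(a,None,fx=3.4,fy=3.4,interpolation=cv2.INTER_CUBIC); b=cv2.resize(b,None,fx=3.4,fy=3.4,interpolation=cv2.INTER_CUBIC)
cv2.imwrite('pics/ca.png',a);cv2.imwrite('pics/cb.png',b)
E
```

```text
(no output)
```

View pics/ca.png

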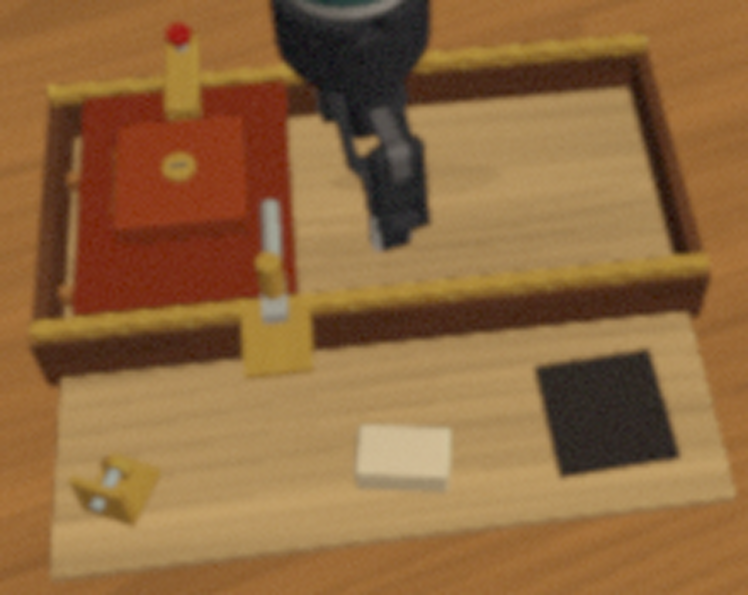

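View pics/cb.png

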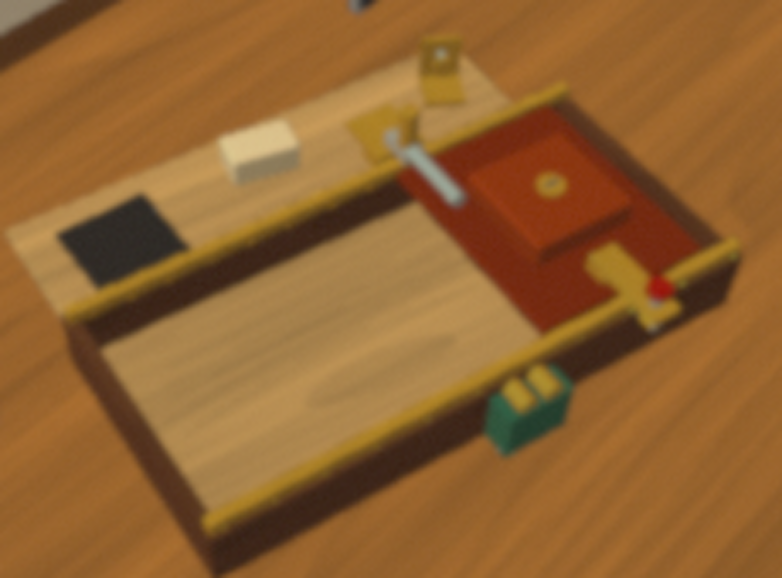

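```bash
cat > fit.py <<'E'
from h import *
import pickle
from scipy.optimize import least_squares
S=pickle.load(open('scene1.pkl','rb'));D=pickle.load(open('side1.pkl','rb'))
A=lambda u,v:(180+u/3.4,160+v/3.4); B=lambda u,v:(240+u/3.4,100+v/3.4)
obs=[(S,A(52,95),-1,-1),(S,A(645,45),-1,1),(S,A(38,332),1,-1),(S,A(705,265),1,1),
(D,B(735,248),-1,-1),(D,B(210,523),-1,1),(D,B(563,93),1,-1),(D,B(68,310),1,1)]
def W(p,c):
    c_,s=np.cos(p[2]),np.sin(p[2]); return np.array([p[0]+c_*c[0]-s*c[1],p[1]+s*c[0]+c_*c[1],c[2]])
def C(p,w):
    c_,s=np.cos(p[2]),np.sin(p[2]); d=np.array(w[:2])-p[:2]; return np.array([c_*d[0]+s*d[1],-s*d[0]+c_*d[1]])
f=lambda p:np.concatenate([np.array(proj(d,W(p,(a*p[3],b*230,64))))-uv for d,uv,a,b in obs])
r=least_squares(f,[640,0,0,105]); p=r.x
E
python3 - <<'E'
from fit import *
print(p.round(3),np.abs(r.fun).max(),r.fun.round(1))
print('knob top S',C(p,atz(S,*A(268,258),118)),'base S',C(p,atz(S,*A(272,290),86)))
print('cap S',C(p,atz(S,*A(178,33),97)),'cap D',C(p,atz(D,*B(660,287),97)))
print('notch',C(p,atz(D,*B(532,388),57)))
print('panel top edges S -y',C(p,atz(S,*A(113,225),90)),C(p,atz(S,*A(118,120),90)),'+y',C(p,atz(S,*A(245,218),90)),C(p,atz(S,*A(243,117),90)))
for n,c in dict(shelf_far=(250,0),lampdoor=(0,-130)).items(): print(n,W(p,(*c,12)))
lamp=atz(S,433,250,5);print('lamp',C(p,lamp),'bracket',C(p,atz(S,*A(115,500),20)))
s=ctrl.read_state()
E
```

```text
[ 5.18046e+02  3.53580e+01 -2.41000e-01  1.02477e+02] 3.132126625554804 [-1.7 -0.6  1.  -1.4 -3.1 -0.3  1.8 -1.   1.1 -1.7 -2.6  0.8  1.2 -2.2
 -1.8  1.1]
knob top S [ 99.50294443 -66.85622222] base S [103.60178483 -67.68485602]
cap S [-121.37309585 -127.26252574] cap D [-122.63395903 -126.88342278]
notch [-124.22626076  -19.7720364 ]
panel top edges S -y [  42.42511578 -171.32790335] [ -48.54782269 -170.59772895] +y [ 47.09735013 -83.18915594] [-40.96004508 -82.14057842]
shelf_far [760.81110261 -24.350411    12.        ]
lampdoor [486.99772108 -90.88034484  12.        ]
lamp [116.4796607  346.42376556] bracket [ 207.36908773 -178.43708535]
```

Candidates: for the stop block, green (side 395,220), blue (392,292) and black (371,337). I choose green, and the crop shows its two brass ribs. For the knob, the upright brass stub at the end of the steel rod (scene 259,235), not the medallion on the panel (233,209). The fit agrees with the nominal geometry, with the door at about 0.003 and the seat at about 0.110.

```bash
cat > go.py <<'E'
from fit import *
from scipy.spatial.transform import Rotation as Ro
import sys
def st():
    s=ctrl.read_state(); R=Ro.from_euler('xyz',s['tool_rot']).as_matrix(); return s,R
def info(case=None,z=None):
    s,R=st(); e=s['eef_pos']; print('t',round(s['clock'],2),'case',C(p,e).round(1),'z',e[2].round(1),'F case',(Ro.from_euler('z',-p[2]).apply(s['force'])).round(1),'w',round(s['width'],1))
    Rt=np.array(Ro.from_euler('z',p[2]).as_matrix()@np.array([[0,0,1],[-1,0,0],[0,-1,0]]))
    print('turn to aligned',Ro.from_matrix(R.T@Rt).as_rotvec().round(3))
    if case: print('shift (aligned axes)',(Rt.T@(W(p,(*case,z))-e)).round(1))
if __name__=='__main__':
    a=[float(x) for x in sys.argv[1:]]; info(a[:2],a[2]) if a else info()
E
python3 -m inch '[[[0,0,0],[0,0.12,0],0],[[0,0,0],[0,0.12,0],0]]'; python3 go.py 55 -67 140
```

```text
clock: 0.27
eef_pos: [648.7, -0.1, 229.4]
tool_rot: [-1.575, -0.0, -1.818]
force: [-0.4, 0.2, -0.4]
width: 63.8
t 0.27 case [135.3  -3.3] z 229.4 F case [-0.5  0.1 -0.4] w 63.8
turn to aligned [ 0.004 -0.006  0.   ]
shift (aligned axes) [ 63.7  89.4 -80.3]
```

```bash
python3 -m inch '[[[20,0,-25],[0,0,0],0],[[20,0,-25],[0,0,0],0],[[20,20,-25],[0,0,0],0],[[4,35,-5],[0,0,0],0],[[0,35,0],[0,0,0],0],[[0,0,0],[0,0,0],0]]'; python3 go.py 60 -67 97; python3 - <<'E'
from h import *
s,d=snap('wrist','w1.png')
import pickle; pickle.dump((s,d),open('w1.pkl','wb'))
s,d=snap('side','s2.png'); a=d['frame'][90:260,280:470,::-1]; cv2.imwrite('pics/s2c.png',cv2.resize(a,None,fx=3.5,fy=3.5,interpolation=2))
E
```

```text
clock: 0.77
eef_pos: [551.6, -42.9, 136.6]
tool_rot: [-1.573, -0.0, -1.822]
force: [-1.4, -0.3, -0.7]
width: 0.1
t 0.77 case [ 51.2 -68. ] z 136.6 F case [-1.3 -0.6 -0.7] w 0.1
turn to aligned [ 0.002 -0.01   0.   ]
shift (aligned axes) [-1.  39.6  8.8]
```

View pics/w1.png

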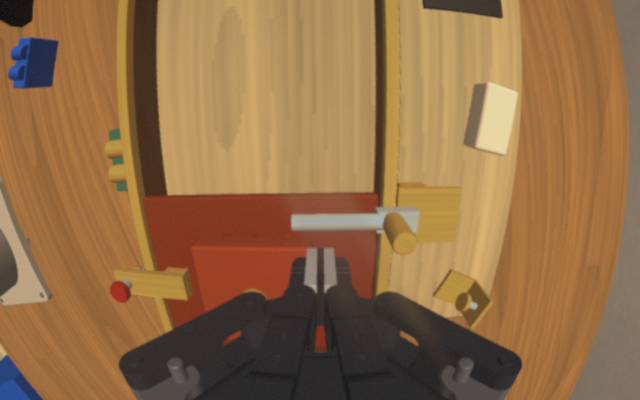

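The wrist picture shows the knob top at (402,241), the rod end at (293,222), the pin cap at (120,291) and the green block's ribs at (115,149) and (118,173). I'll measure from these.

```bash
cat > wr.py <<'E'
from go import *
def wz(s,d,u,v,z):
    f=d['fx'];x,y=(u-d['cx'])/f,(v-d['cy'])/d['fy'];r=np.hypot(x,y)
    c=np.array([np.sin(r)*x/r,np.sin(r)*y/r,np.cos(r)]);T=np.array(d['T_tool_cam'])
    R=Ro.from_euler('xyz',s['tool_rot']).as_matrix()
    o=R@T[:3,3]+s['eef_pos'];k=R@T[:3,:3]@c
    return C(p,o+k*(z-o[2])/k[2]).round(1)
E
python3 - <<'E'
from wr import *
s,d=pickle.load(open('w1.pkl','rb'))
for n,u,v,z in [('knobtop',403,241,118),('knobbase',393,214,86),('rodend',292,222,80),('cap',120,291,98),('ribA',115,149,57),('ribB',118,173,57),('panel+y',195,247,90),('panel+y',270,249,90),('nearrail',124,100,67),('nearrail',142,230,67),('farrail',390,100,67),('farrail',391,185,67)]: print(n,wz(s,d,u,v,z))
E
```

```text
knobtop [ 99.7 -65. ]
knobbase [100.3 -59.9]
rodend [ 31.5 -67.3]
cap [-117.3 -123.9]
ribA [-121.3  -11.8]
ribB [-121.6  -32.7]
panel+y [-39.3 -82.9]
panel+y [ 16.4 -83.3]
nearrail [-99.6  27.2]
nearrail [-99.2 -80.5]
farrail [99.4 15.6]
farrail [102.1 -44.8]
```

```bash
python3 -m inch '[[[-1,20,0],[0,0,0],0],[[-1,20,0],[0,0,0],0],[[0,0,10],[0,0,0],0],[[0,0,10],[0,0,0],0],[[0,0,8],[0,0,0],0]]'; python3 go.py; python3 -m inch '[[[0,0,8],[0,0,0],0],[[0,0,8],[0,0,0],0],[[0,0,8],[0,0,0],0]]'; python3 go.py
```

```text
clock: 1.28
eef_pos: [592.7, -45.5, 110.1]
tool_rot: [-1.551, 0.006, -1.818]
force: [-1.5, 1.0, -1.6]
width: 0.0
t 1.28 case [ 91.8 -60.7] z 110.1 F case [-1.7  0.6 -1.6] w 0.0
turn to aligned [-0.02  -0.006 -0.006]
clock: 1.53
eef_pos: [619.1, -49.9, 116.1]
tool_rot: [-1.55, 0.008, -1.815]
force: [-2.1, 0.2, -1.5]
width: -0.2
t 1.53 case [118.5 -58.7] z 116.1 F case [-2.1 -0.3 -1.5] w -0.2
turn to aligned [-0.021 -0.003 -0.008]
```

```bash
python3 -m inch '[[[0,0,0],[0,0,0],0],[[0,0,0],[0,0,0],0]]'; python3 go.py;python3 - <<'E'
from h import *
s,d=snap('wrist','w2.png')
import pickle; pickle.dump((s,d),open('w2.pkl','wb'))
E
```

```text
clock: 1.7
eef_pos: [623.5, -49.5, 120.0]
tool_rot: [-1.543, 0.009, -1.814]
force: [-0.9, -0.7, 0.5]
width: 0.0
t 1.7 case [122.7 -57.3] z 120.0 F case [-0.7 -0.9  0.5] w 0.0
turn to aligned [-0.028 -0.003 -0.009]
```

View pics/w2.png

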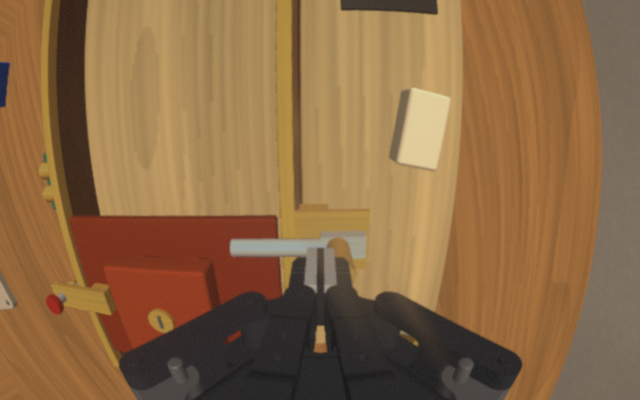

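The bolt has moved: rod end at (231,247), with the fingertip beside the knob at (340,245). But the tool has drifted up.

```bash
python3 - <<'E'
from wr import *
s,d=pickle.load(open('w2.pkl','rb'))
for n,u,v,z in [('rodend',231,247,80),('panel+y',108,259,90),('panel+y',213,259,90),('nearrail',53,150,67),('farrail',285,150,67),('cap',56,304,98)]: print(n,wz(s,d,u,v,z))
E
python3 -m inch '[[[0,0,0],[0,0,0],0]]'; python3 go.py 122 -67 98
```

```text
rodend [ 64.  -67.2]
panel+y [-34.3 -75.7]
panel+y [ 53.6 -71.3]
nearrail [-95.4   7. ]
farrail [101.8  -5.6]
cap [-113.  -123.4]
clock: 1.83
eef_pos: [624.6, -49.3, 121.3]
tool_rot: [-1.54, 0.01, -1.814]
force: [-0.4, -0.8, -0.4]
width: 0.2
t 1.83 case [123.7 -56.8] z 121.3 F case [-0.2 -0.9 -0.4] w 0.2
turn to aligned [-0.031 -0.002 -0.01 ]
shift (aligned axes) [10.2 23.3 -1.7]
```

```bash
python3 -m inch '[[[0,0,-12],[0,0,0],0],[[5,0,-5],[-0.03,0,-0.01],0],[[5,10,0],[0,0,0],0],[[0,12,0],[0,0,0],0],[[0,0,0],[0,0,0],0]]'; python3 go.py 125 -67 100
```

```text
clock: 2.25
eef_pos: [607.7, -54.3, 100.8]
tool_rot: [-1.562, 0.002, -1.813]
force: [-0.5, 0.6, -0.0]
width: -0.3
t 2.25 case [108.5 -65.6] z 100.8 F case [-0.6  0.4 -0. ] w -0.3
turn to aligned [-0.009 -0.001 -0.002]
shift (aligned axes) [ 1.4  0.8 16.5]
```

```bash
python3 -m inch '[[[0,0,6],[0,0,0],0],[[0,0,5],[0,0,0],0]]'; python3 go.py 125 -67 100
```

```text
clock: 2.42
eef_pos: [613.2, -55.8, 99.1]
tool_rot: [-1.574, 0.001, -1.813]
force: [-15.5, 3.8, 11.8]
width: -0.3
t 2.42 case [114.2 -65.8] z 99.1 F case [-16.   -0.1  11.8] w -0.3
turn to aligned [ 0.003 -0.001 -0.001]
shift (aligned axes) [ 1.2 -0.9 10.8]
```

```bash
python3 -m inch '[[[0,0,5],[0,0,0],0]]'; python3 go.py;  python3 -m inch '[[[0,0,-15],[0,0,0],0],[[0,-20,-20],[0,0,0],0],[[0,-20,-20],[0,0,0],0],[[0,-10,0],[0,0,0],0],[[0,0,0],[0,0,0],0]]'; python3 go.py 0 -205 150
```

```text
clock: 2.5
eef_pos: [613.0, -55.6, 98.4]
tool_rot: [-1.586, 0.001, -1.813]
force: [-14.6, 3.0, 11.5]
width: 0.1
t 2.5 case [113.9 -65.7] z 98.4 F case [-14.9  -0.6  11.5] w 0.1
turn to aligned [ 0.016 -0.001 -0.001]
clock: 2.92
eef_pos: [559.5, -42.0, 148.9]
tool_rot: [-1.59, 0.001, -1.813]
force: [-0.2, -0.3, -0.4]
width: 0.1
t 2.92 case [ 58.8 -65.2] z 148.9 F case [-0.2 -0.3 -0.4] w 0.1
turn to aligned [ 0.019 -0.001 -0.001]
shift (aligned axes) [139.8  -1.1 -58.8]
```

```bash
python3 -m inch '[[[25,0,-12],[0.02,0,0],0],[[30,0,-12],[0,0,0],0],[[30,0,-12],[0,0,0],0],[[30,0,-12],[0,0,0],0],[[22,0,-8],[0,0,0],0],[[0,0,0],[0,0,0],0],[[0,0,0],[0,0,0],0]]'; python3 go.py 0 -203 76
```

```text
clock: 3.5
eef_pos: [480.0, -166.8, 146.6]
tool_rot: [-1.556, 0.003, -1.808]
force: [-0.4, -0.7, 0.6]
width: 0.1
t 3.5 case [  11.3 -205.4] z 146.6 F case [-0.2 -0.8  0.6] w 0.1
turn to aligned [-0.015  0.004 -0.003]
shift (aligned axes) [ -2.4  70.6 -11.3]
```

```bash
python3 -m inch '[[[0,20,-5],[0,0,0],0],[[0,20,-4],[0,0,0],0],[[0,16,0],[0,0,0],0],[[0,8,0],[0,0,0],0],[[0,0,0],[0,0,0],0],[[0,0,0],[0,0,0],0]]'; python3 go.py 0 -183 76
```

```text
clock: 4.0
eef_pos: [481.4, -163.6, 79.3]
tool_rot: [-1.546, 0.005, -1.805]
force: [0.1, 0.0, -0.2]
width: -0.1
t 4.0 case [  12.  -201.9] z 79.3 F case [ 0.1  0.1 -0.2] w -0.1
turn to aligned [-0.024  0.007 -0.005]
shift (aligned axes) [-18.9   3.3 -12. ]
```

```bash
python3 -m inch '[[[0,2,-12],[-0.02,0,0],0],[[-10,0,0],[0,0,0],0],[[-10,0,0],[0,0,0],0],[[-8,0,0],[0,0,0],0],[[-8,0,0],[0,0,0],0]]'; python3 go.py 0 -90 77
```

```text
clock: 4.42
eef_pos: [479.5, -124.8, 79.1]
tool_rot: [-1.564, 0.003, -1.807]
force: [-0.7, -2.1, -1.5]
width: -0.2
t 4.42 case [   0.8 -164.7] z 79.1 F case [-0.2 -2.2 -1.5] w -0.2
turn to aligned [-0.007  0.005 -0.003]
shift (aligned axes) [-74.7   2.1  -0.8]
```

```bash
python3 -m inch '[[[-10,0,0],[0,0,0],0],[[-10,0,0],[0,0,0],0],[[-10,0,0],[0,0,0],0],[[-10,0,0],[0,0,0],0],[[-8,0,0],[0,0,0],0],[[-3,0,0],[0,0,0],0]]'; python3 go.py; python3 - <<'E'
from h import *
import pickle
s,d=snap('side','s3.png'); pickle.dump(d,open('s3.pkl','wb'));a=d['frame'][100:270,270:470,::-1]; cv2.imwrite('pics/s3c.png',cv2.resize(a,None,fx=3.5,fy=3.5,interpolation=2))
E
```

```text
clock: 4.92
eef_pos: [493.4, -67.4, 80.0]
tool_rot: [-1.562, 0.003, -1.803]
force: [0.3, -1.8, -1.7]
width: -0.0
t 4.92 case [   0.6 -105.7] z 80.0 F case [ 0.7 -1.6 -1.7] w -0.0
turn to aligned [-0.008  0.009 -0.003]
```

View pics/s3c.png

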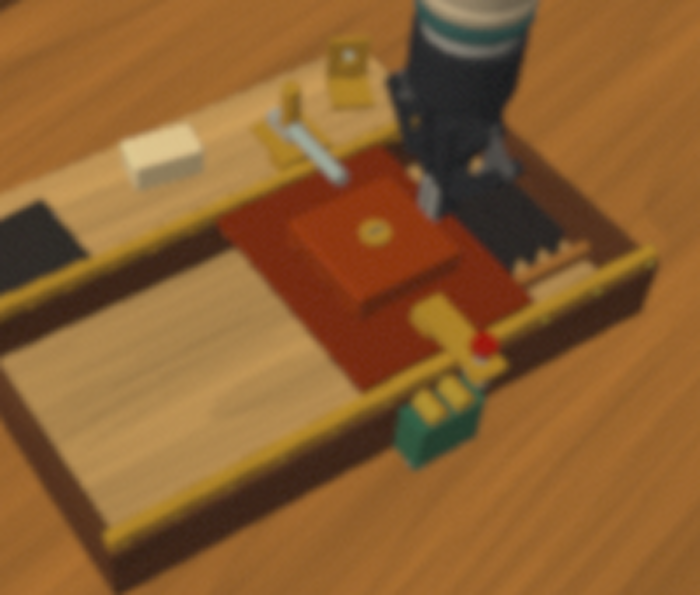

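The bolt is back and clear. The pin cap at crop (484,345) is just short of the first rib, and the ribs are at (429,406) and (456,391).

```bash
python3 - <<'E'
from go import *
d=pickle.load(open('s3.pkl','rb'));B3=lambda u,v:(270+u/3.5,100+v/3.5)
print('cap',C(p,atz(d,*B3(484,344),97)),'ribs',C(p,atz(d,*B3(429,405),57)),C(p,atz(d,*B3(457,390),57)))
E
python3 -m inch '[[[-4,0,0],[0,0,0],0],[[-4,0,0],[0,0,0],0]]'; python3 go.py
```

```text
cap [-123.14152151  -48.51038678] ribs [-123.06389093   -9.13842723] [-123.10873309  -32.86012478]
clock: 5.13
eef_pos: [495.2, -60.1, 80.2]
tool_rot: [-1.562, 0.002, -1.804]
force: [-1.1, -8.5, -0.3]
width: -0.0
t 5.13 case [  0.6 -98.2] z 80.2 F case [ 0.9 -8.5 -0.3] w -0.0
turn to aligned [-0.009  0.008 -0.002]
```

Force 8.5 N: the climb has started. Small steps to the crest, about 10 mm on.

```bash
for i in 1; do python3 -m inch '[[[-3,0,0],[0,0,0],0],[[-3,0,0],[0,0,0],0]]'; done; python3 go.py
```

```text
clock: 5.3
eef_pos: [495.6, -58.4, 80.2]
tool_rot: [-1.562, -0.003, -1.808]
force: [-2.0, -6.4, -0.1]
width: -0.1
t 5.3 case [  0.6 -96.4] z 80.2 F case [-0.4 -6.6 -0.1] w -0.1
turn to aligned [-0.008  0.004  0.003]
```

```bash
python3 -m inch '[[[-3,0,0],[0,0,0],0]]'; python3 go.py
```

```text
clock: 5.38
eef_pos: [495.7, -57.8, 80.2]
tool_rot: [-1.563, -0.005, -1.811]
force: [-0.8, -6.9, 0.3]
width: -0.3
t 5.38 case [  0.6 -95.8] z 80.2 F case [ 0.9 -6.9  0.3] w -0.3
turn to aligned [-0.008  0.001  0.005]
```

```bash
python3 -m inch '[[[-5,0,0],[0,0,0],0],[[-4,0,0],[0,0,0],0]]'; python3 go.py
```

```text
clock: 5.55
eef_pos: [496.8, -53.0, 80.3]
tool_rot: [-1.563, -0.009, -1.816]
force: [0.2, -2.3, -1.3]
width: 0.3
t 5.55 case [  0.5 -90.8] z 80.3 F case [ 0.8 -2.2 -1.3] w 0.3
turn to aligned [-0.008 -0.004  0.009]
```

```bash
python3 -m inch '[[[-4,0,0],[0,0,0],0]]'; python3 go.py
```

```text
clock: 5.63
eef_pos: [497.6, -49.5, 80.3]
tool_rot: [-1.563, -0.01, -1.818]
force: [-0.4, -0.1, -0.7]
width: 0.0
t 5.63 case [  0.4 -87.3] z 80.3 F case [-0.3 -0.2 -0.7] w 0.0
turn to aligned [-0.008 -0.006  0.01 ]
```

```bash
python3 -m inch '[[[1,0,0],[0,0,0],0],[[1,0,0],[0,0,0],0]]'; python3 go.py; python3 - <<'E'
from h import *
import pickle
s,d=snap('side','s4.png'); pickle.dump(d,open('s4.pkl','wb'));a=d['frame'][100:240,290:450,::-1]; cv2.imwrite('pics/s4c.png',cv2.resize(a,None,fx=4.2,fy=4.2,interpolation=2))
E
```

```text
clock: 5.8
eef_pos: [497.8, -49.0, 80.4]
tool_rot: [-1.563, -0.008, -1.815]
force: [-0.3, -1.0, -0.1]
width: 0.1
t 5.8 case [  0.5 -86.8] z 80.4 F case [-0.  -1.  -0.1] w 0.1
turn to aligned [-0.008 -0.003  0.008]
```

View pics/s4c.png

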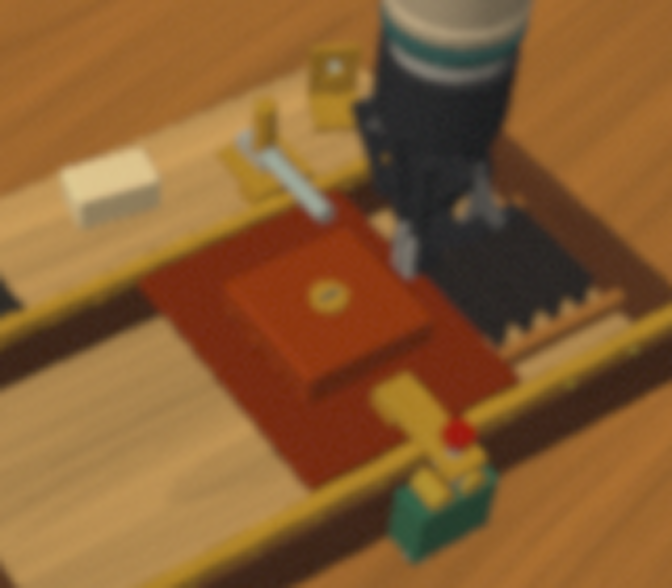

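```bash
python3 - <<'E'
from go import *
d=pickle.load(open('s4.pkl','rb'));B3=lambda u,v:(290+u/4.2,100+v/4.2)
for z in (98,102): print('cap',C(p,atz(d,*B3(459,433),z-1)))
print('ribs',C(p,atz(d,*B3(432,487),57)),C(p,atz(d,*B3(469,473),57)))
E
python3 go.py
```

```text
cap [-123.25655117  -22.24224597]
cap [-125.40745439  -19.90261372]
ribs [-123.96879179   -9.2901361 ] [-127.24514881  -32.89997375]
t 5.85 case [  0.6 -86.8] z 80.4 F case [-0.8 -0.2  0. ] w -0.3
turn to aligned [-0.008 -0.003  0.007]
```

The cap is at y ≈ -22, between the ribs (-9 and -33), and the door has jumped about 7 mm ahead of the finger, so the pin has clicked in. Retracting.

```bash
python3 -m inch '[[[12,0,0],[0,0,0],0],[[6,-20,0],[0,0,0],0],[[0,-30,0],[0,0,0],0],[[0,-30,0],[0,0,0],0],[[0,-30,0],[0,0,0],0],[[0,-20,0],[0,0,0],0],[[0,0,0],[0,0,0],0],[[0,0,0],[0,0,0],0]]'; python3 go.py; python3 - <<'E'
from h import *
import pickle
s,d=snap('wrist','w5.png'); pickle.dump((s,d),open('w5.pkl','wb'))
s,d=snap('side','s5.png'); pickle.dump(d,open('s5.pkl','wb'));a=d['frame'][100:240,290:450,::-1]
a=cv2.resize(a,None,fx=2.5,fy=2.5,interpolation=2);w=cv2.imread('pics/w5.png')[:350,:400]; cv2.imwrite('pics/f5.png',np.hstack([a,w]))
E
```

```text
clock: 6.52
eef_pos: [492.5, -62.7, 215.5]
tool_rot: [-1.566, -0.003, -1.811]
force: [0.4, -0.3, -1.2]
width: 0.1
t 6.52 case [  -1.4 -101.4] z 215.5 F case [ 0.4 -0.2 -1.2] w 0.1
turn to aligned [-0.005  0.001  0.003]
```

View pics/f5.png

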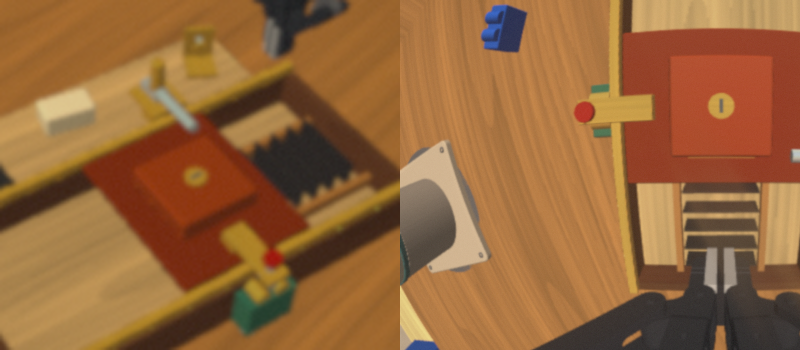

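The final view has the pin arm (wrist v ≈ 110) centred on the green block (v 85–137). The bolt is still back and the tool is clear.

```bash
python3 -c "
from cell import ctrl
print(ctrl.finish_job())"
```

```text
the job is handed in; nothing more can be done
None
```

The bolt is fully back, the door is seated at the green stop block, and the job is handed in at about 6.6 s of robot time.

- **Bolt:** I pushed the brass knob back until it met its stop, where the force rose to about 16 N against about 2 N of bolt friction. On the first push the tool had drifted up near the knob's top, so I lowered it and pushed again to be sure. The later pictures show the bolt still back.
- **Door:** I pushed the raised panel with the shut fingers. The force rose to about 8.5 N climbing the first rib, then fell to nothing as the door ran about 7 mm ahead of the fingers. I then backed the arm off.
- **Last checks:** The side camera puts the pin at case y ≈ -22 mm, between ribs seen at about -9 and -33 mm. The wrist view shows the pin arm centred on the green block. After retracting, the tool was clear, with only about 1 N on the wrist sensor.
- **Disagreements:** My estimates of the notch position differed by 2 to 3 mm (-19.8 to -22.3 mm), which is within the calibration and reading error. The final wrist crop did not cover the lamp housing, glass slide, bracket or ivory block. I saw no contact with any of them, but did not measure their poses again.

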